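# Shut and latch the blue key box

### The job

The van keys are back in the blue key box: shut its lid fully, then turn its turnbutton square across the lid so that the box is secured. Do not touch the red box; it stays open.

Things in the scene. Friction and masses are not known exactly. Their poses are not given: they have to be found in the camera images.
- blue_box: Blue sheet-metal key box, fixed to the worktop, van keys inside, with hinged lid and, on a 36 mm wide lug in front, a turnbutton. 130 mm along x, 150 along y, 42 high without lid. Origin: centre of its underside; z up, +x to the hinge side (away from the robot at yaw 0), +y left. Lid hinge line: along y at x=+65, z=42. Turnbutton's upright pivot: x=-83, y=0 (mm, this frame).
- blue_lid (a joint): Angle of the blue lid: 0 shut, grows as its free edge rises (starts 0.4 to 0.8). Flat plate 129 mm deep from the hinge line, 150 wide, 6 thick; shut, its top is at z=48 mm and its free edge at x=-64 mm of the box. The stiff hinge keeps it where it is left; pressing it down near the free edge takes about 1 N, and it stops on the rim at 0.
- blue_button (a joint): Angle of the blue turnbutton: at 0 its brass arm points along the box's +y, clear of the lid; negative: farther from the lid (starts -0.4 to 0); grows clockwise from above to a stop at 1.57, along the box's +x, square across the lid. Arm 16 mm wide, box z=50 to 58 mm. 48 mm from the pivot stands a black peg, 14 mm diameter, up to z=90 mm; turning takes about 1 N there. Stays where left.
- red_box: Red key box, same shape, size and axes as the blue one, beside it on either side, also open, with a turnbutton of its own; not to be touched. Origin at the centre of its underside.

How it is judged:
By the outcome, as a careful person would: the job done as asked, in the order asked, and still so for the second after the job is handed in, with the robot touching nothing.
It also fails if it takes over 45 s, if anything falls off the work surface, if the arm or the gripper's body presses on something with over 40 N, if the wrist force passes 120 N, or if a joint passes its speed limit or range.

### The arm

A 7-joint arm with a two-finger parallel gripper is mounted at the origin on a cart in front of the work surface, level with it; the furniture and walls round the work are solid. World frame = base frame: x ahead of the robot, y to its left, z up, the work surface at z = 0. Lengths are in mm, angles in rad, forces in N, time in s.
With the tool pointing down it reaches from about 400 to 850 mm from the base axis. Payload 4.4 kg.
Tool frame: the origin (TCP) lies on the centre line of the jaws, within the pads' length; the fingertips stand 11 mm ahead of it and the grasp point (between the pads) lies 8 mm behind it; y points along the fingers, z is the direction in which the jaws open and shut, and the axes are right-handed (so a half turn about y gives the same grasp; the last joint's range is limited). The gripper opens to 94 mm and grips with 3 to 60 N. Pads are 16 mm wide; open, the fingers measure 119 mm over their backs; the gripper's body (75 mm by 177 mm) begins 78 mm behind the grasp point.
Start: joints at [1.079, 0.628, 0.038, 1.517, -0.027, 0.996, -0.02], TCP at [268.511, -591.963, 216.478] pointing down, gripper open.
Joint ranges: [-3.06, 3.06], [-0.37, 2.12], [-1.25, 1.32], [0.18, 2.47], [-1.1, 4.24], [0.23, 1.98], [-2.94, 2.94]. Speed limits (rad/s): [2.57, 2.57, 3.14, 3.14, 3.14, 3.14, 3.14].

### API

Orientations are given as [roll, pitch, yaw] about the fixed x, y, z axes, in that order (R = Rz(yaw) Ry(pitch) Rx(roll)).
In Python, from rig import bot, vision, finder gives the robot as it stands.
- The arm moves only by the shell command python3 -m handwheel 'ROWS'. ROWS is JSON, a list of rows, each a list of 5 numbers: the opening, from -1 (shut) to 1 (fully open), then the shift along the tool's x, y, z in units of 40 mm (1.0 is 40 mm), then the turn about the tool's y in units of 5 degrees (1.0 is 5 degrees). A call has 1 to 5 rows; each row shifts and turns the commanded pose from where the row before left it, along the tool's axes as they then stand; what a row does not reach is not made up. A row lasts 1/12 s, in which the tool goes at most 41.7 mm and 7.16 degrees, less where a joint would pass 70% of its speed; a pose out of reach is approached as far as the arm can. A call is refused whole if a number of a shift passes 1 or a number of a turn 1, either way. A call with a gripper value outside its range is refused whole. The fingers move at their own pace and stop on an object; the grip force is fixed at half the most. Time passes only in rows, so rows that do not move let the fingers close. It gives the time, the measured TCP pose, the force and the opening at its end, in the units of the state.
- bot.observe(): the state, without advancing time (a new reading comes with each control period).
- vision.read_camera(name): name is "scene" or "top" or "wrist"; returns (picture, depth): 400x640x3 uint8, blue, green, red; 400x640 float32, mm along the optical axis (not along the pixel's ray), 0 where there is no reading.
- vision.get_calibration(name): a dict with "camera_matrix" (3x3 intrinsics, pixels), "k1" (the pictures are not rectified: a ray, as slopes to the right and down, at radius r is drawn at 1 + k1 r^2 times it, then the intrinsics apply), "R" (3x3) and "t" (3): a world point X has camera coordinates R X + t. Camera axes: x right, y down, z forward; pixel columns grow to the right and rows downward; lengths in mm; the calibration is good to about 2 mm. A picture is of the moment at which its call begins: read the wrist's pose just before it. get_calibration takes no time and is no camera call; for the wrist camera it gives the pose at the moment of the call.
- bot.sign_off(): hands the job in, once; it reports no verdict.
Trained networks look in the newest picture that a camera, given by its name, has taken for a name from the list of things; names that differ only in an ending like _2 or _b are one class to them, and where a whole thing is asked for, a point or a joint stands for the part that bears it (a point fixed in the world has none). Each returns a list of dicts, best first, with "p" (0 to 1); they miss things now and then, are a little off and sometimes report something else, mostly with a low value. They report only what shows in the picture. A call takes as long as a camera call.
- finder.find_in(camera, label): "rect" ([left, top, right, bottom] as shares, 0 to 1, of the picture: columns of its width, rows of its height, round what is visible of it).
- finder.regions_of(camera, label): "region" (400x640 bool, what is visible of it) and "rect" ([left, top, right, bottom] as shares, 0 to 1, of the picture: columns of its width, rows of its height, round what is visible of it).
- finder.tip_of(camera, label): "location" ([column, row] as shares, 0 to 1, of the picture: columns of its width, rows of its height: a listed point, or the origin of a listed thing).
The state is a dict: "time": time; "qpos": joint angles; "joint_velocities": joint speeds; "joint_torque": joint torques, N m; "tcp_pos": TCP position; "tcp_rot": TCP orientation; "ft_force": force on the tool from outside, world axes, zero at the start; "wrist_torque": the same for the moment, N m; "gripper_width": finger opening in mm.
Only numpy, scipy, OpenCV 4.12 (cv2) and the standard library are available. Lean on these libraries where they do the work, as an engineer would, in place of code of your own. Each camera call takes 0.05 s, during which the arm holds its last target. There are 200 camera calls.

## Working session

There is one attempt and no reset: what is moved stays moved. The work goes in short steps, Python scripts to look and compute and a shell command to move; the robot and the scene stay as the last step left them, time stands still between calls to the robot, and variables do not carry over. Pictures are saved under pics/ and viewed, on a budget of 10 in all, crops included, one or two more only if the job needs it, and the job is handed in when it is done.

```bash
mkdir -p pics; ls
cat > h.py <<'E'
import numpy as np, cv2
from rig import bot, vision, finder
from scipy.spatial.transform import Rotation as Ro
def cloud(cam,depth,cal):
    K=np.array(cal["camera_matrix"]);R=np.array(cal["R"]);t=np.array(cal["t"])
    v,u=np.mgrid[0:400,0:640].astype(float)
    p=np.stack([(u-K[0,2])/K[0,0],(v-K[1,2])/K[1,1]],-1)
    s=p.copy()
    for _ in range(8): s=p/(1+cal["k1"]*(s**2).sum(-1,keepdims=True))
    X=np.concatenate([s,np.ones_like(u)[...,None]],-1)*depth[...,None]
    return (X-t)@R
E
python3 - <<'E'
from h import *
s=bot.observe();print(s)
ims=[]
for c in ("top","scene"):
    cal=vision.get_calibration(c); im,d=vision.read_camera(c); P=cloud(c,d,cal)
    np.savez(f"{c}.npz",im=im,d=d,P=P); 
    cv2.imwrite(f"pics/{c}0.png",im)
    for l in ("blue_box","blue_lid","blue_button","red_box"):
        for r in finder.regions_of(c,l)[:2]:
            m=r["region"]&(d>0); q=P[m]
            print(c,l,round(r["p"],2),np.round(np.array(r["rect"])*[640,400,640,400]),m.sum(),np.median(q,0).round(),np.percentile(q,2,axis=0).round(),np.percentile(q,98,axis=0).round())
E
```

```text
pics
{'time': 0.0, 'qpos': array([ 1.07921917,  0.62930472,  0.03846304,  1.51833336, -0.0270058 ,
        0.99631457, -0.0200034 ]), 'joint_velocities': array([ 0.00168202, -0.00178236,  0.00198627, -0.00099488, -0.00034908,
        0.00085442,  0.00144587]), 'joint_torque': array([-9.42608749e-04, -5.49720597e+01,  1.14377685e+00, -1.86634970e+01,
       -5.19995950e-02,  2.35501706e-02,  1.26573832e-04]), 'tcp_pos': array([ 268.22382976, -591.38110082,  215.59241632]), 'tcp_rot': array([-1.57263755e+00, -2.90751283e-05, -2.71583830e+00]), 'ft_force': array([-0.80836991, -0.15843959,  0.91331764]), 'wrist_torque': array([-0.03247276,  0.04052704,  0.03892317]), 'gripper_width': 94.17912709727554}
top blue_box 0.76 [357. 167. 450. 262.] 5516 [ 553. -157.   74.] [ 463. -237.    2.] [629. -81. 120.]
top blue_lid 0.87 [355. 167. 450. 230.] 3873 [ 570. -156.   89.] [ 516. -231.   49.] [629. -84. 121.]
top blue_button 0.83 [381. 239. 417. 263.] 326 [ 469. -161.   58.] [ 450. -193.   -1.] [ 489. -130.   92.]
top red_box 0.86 [178. 150. 271. 234.] 5589 [587. 196.  68.] [508. 119.   1.] [663. 271. 129.]
scene blue_lid 0.81 [340. 212. 436. 247.] 843 [ 531. -175.  112.] [ 508. -239.    0.] [679. -25. 121.]
scene blue_button 0.66 [334. 246. 377. 278.] 538 [ 463. -149.   58.] [ 449. -191.    0.] [531. -60.  90.]
scene red_box 0.79 [228. 134. 316. 213.] 3251 [587. 191.  26.] [505. 115.   1.] [665. 271. 128.]
```

View pics/top0.png

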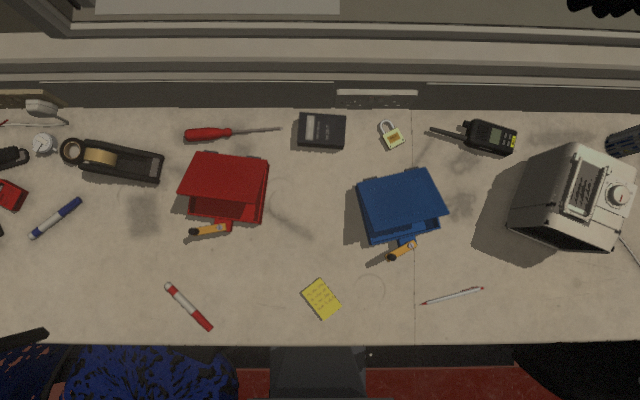

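View pics/scene0.png

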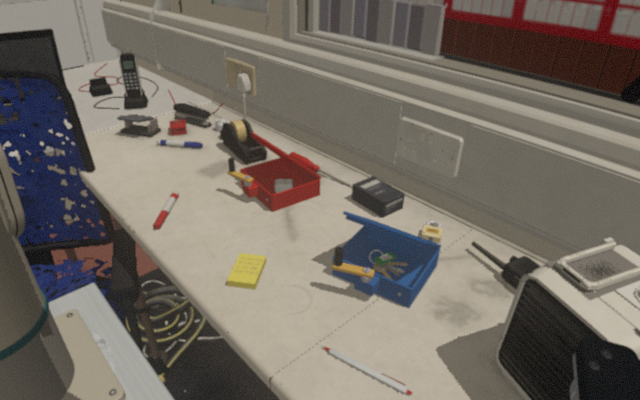

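The scene shows a blue box on the right (top view, px 357–450 × 167–262) with its lid ajar and its arm and peg at about (391,251). The red box is on the left, well clear. Next I'll fit the box pose.

```bash
cat >> h.py <<'E'
def fit(c="top",im=None,P=None):
    if P is None: z=np.load(c+".npz"); im,P=z["im"],z["P"]
    hsv=cv2.cvtColor(im,cv2.COLOR_BGR2HSV)
    reg=(P[...,0]>420)&(P[...,0]<680)&(P[...,1]>-290)&(P[...,1]<-30)
    blue=reg&(hsv[...,0]>95)&(hsv[...,0]<130)&(hsv[...,1]>110)
    return hsv,reg,blue
E
python3 - <<'E'
from h import *
z=np.load("top.npz");im,P=z["im"],z["P"]
hsv,reg,blue=fit()
q=P[blue&(P[...,2]>45)]
# RANSAC lid plane
rng=np.random.default_rng(0);best=None
for _ in range(500):
    a=q[rng.choice(len(q),3,False)];n=np.cross(a[1]-a[0],a[2]-a[0]);n/=np.linalg.norm(n)+1e-9
    i=abs((q-a[0])@n)<2.5
    if best is None or i.sum()>best.sum():best=i
L=q[best];n=np.linalg.svd(L-L.mean(0))[2][2];n*=np.sign(n[2])
print("n",n,"tilt",np.arccos(n[2]),"yaw from n",np.arctan2(n[1],n[0]),len(L),len(q))
h=P[blue]
r=cv2.minAreaRect(L[:,:2].astype(np.float32));print("lid rect",r,cv2.boxPoints(r).round(1).tolist())
print("lid z",np.percentile(L[:,2],[1,99]))
for c in("top","scene"):
    z=np.load(c+".npz");im,P=z["im"],z["P"];hsv,reg,b=fit(c)
    k=reg&(P[...,2]>82)&(P[...,2]<95)&(P[...,0]<500)&(hsv[...,2]<80)
    br=reg&(P[...,2]>48)&(P[...,2]<62)&(hsv[...,0]<35)&(hsv[...,1]>80)
    print(c,"peg",k.sum(),P[k].mean(0).round(1),P[k].std(0).round(1),"brass",br.sum(),P[br].mean(0).round(1))
    if br.sum()>10: print(cv2.boxPoints(cv2.minAreaRect(P[br][:,:2].astype(np.float32))).round(1).tolist())
for l in("blue_box","blue_button"):
    vision.read_camera("top")
    print(l,[(round(x["p"],2),np.round(np.array(x["location"])*[640,400])) for x in finder.tip_of("top",l)[:2]])
cal=vision.get_calibration("wrist");print(cal["t"],np.array(cal["R"]))
E
```

```text
n [0.56550101 0.13518917 0.81359234] tilt 0.620492250432999 yaw from n 0.23465681731463625 3511 3757
lid rect ((573.0473022460938, -156.0078125), (104.36871337890625, 148.1607666015625), 14.076127052307129) [[504.3999938964844, -96.80000305175781], [540.4000244140625, -240.60000610351562], [641.7000122070312, -215.1999969482422], [605.5999755859375, -71.5]]
lid z [ 49.86094765 121.45043435]
top peg 40 [ 456.7 -136.3   89.8] [3.4 3.5 2. ] brass 191 [ 470.4 -161.3   57.8]
[[446.0, -133.3000030517578], [477.8999938964844, -193.89999389648438], [492.20001220703125, -186.39999389648438], [460.29998779296875, -125.80000305175781]]
scene peg 61 [ 455.4 -140.    87.9] [3.8 3.2 2.5] brass 308 [ 466.7 -163.1   56.5]
[[444.79998779296875, -135.8000030517578], [477.70001220703125, -195.5], [494.0, -186.5], [461.0, -126.80000305175781]]
blue_box [(0.86, array([397., 210.]))]Traceback (most recent call last):
  File "<stdin>", line 24, in <module>
ValueError: it knows: blue_box, red_box
```

```bash
python3 -m handwheel '[[-1,-0.56,0,-0.69,0],[-1,-0.56,0,-0.69,0],[-1,-0.56,0,-0.69,0],[-1,-0.56,0,-0.69,0],[-1,-0.56,0,-0.69,0]]'; python3 -c "
import numpy as np
P=np.load('top.npz')['P'];m=(P[...,0]>300)&(P[...,0]<700)&(P[...,1]<-250)&(P[...,1]>-650)&(P[...,2]>60)
print(P[m].min(0),P[m].max(0))"
```

```text
time: 1.07
tcp_pos: [313.7, -418.5, 216.6]
tcp_rot: [-1.57, 0.0, -2.716]
ft_force: [0.7, 0.3, -0.0]
gripper_width: 64.4
[ 464.39496455 -649.83509177   60.06041136] [ 699.89722683 -393.26886365  200.26918695]
```

```bash
python3 -m handwheel '[[-1,-0.88,0,-0.37,0],[-1,-0.88,0,-0.37,0],[-1,-0.88,0,-0.37,0],[-1,-0.88,0,-0.37,0],[-1,-0.88,0,-0.37,0]]'; python3 -m handwheel '[[-1,-0.88,0,-0.37,0],[-1,-0.88,0,-0.37,0],[-1,0,0,0,0.7],[-1,0,0,0,0.7],[-1,0,0,0,0.73]]'
```

```text
time: 1.48
tcp_pos: [444.3, -278.5, 216.9]
tcp_rot: [-1.57, 0.0, -2.716]
ft_force: [0.3, -0.3, -0.0]
gripper_width: 30.4
time: 1.9
tcp_pos: [495.7, -223.0, 216.5]
tcp_rot: [-1.571, 0.0, -2.903]
ft_force: [-0.6, 0.1, 0.5]
gripper_width: 1.0
```

```bash
python3 -m handwheel '[[-1,-0.66,0,-0.46,0],[-1,-0.66,0,-0.46,0],[-1,0,0.6,0,0],[-1,0,0.6,0,0],[-1,0,0,0,0]]'
python3 - <<'E'
from h import *
for c in("scene",):
    im,d=vision.read_camera(c);cv2.imwrite("pics/s1.png",cv2.resize(im[130:330,220:520],None,fx=2.5,fy=2.5))
E
```

```text
time: 2.32
tcp_pos: [535.2, -174.0, 164.9]
tcp_rot: [-1.574, -0.006, -2.9]
ft_force: [-1.9, 0.2, -0.2]
gripper_width: 0.5
```

View pics/s1.png

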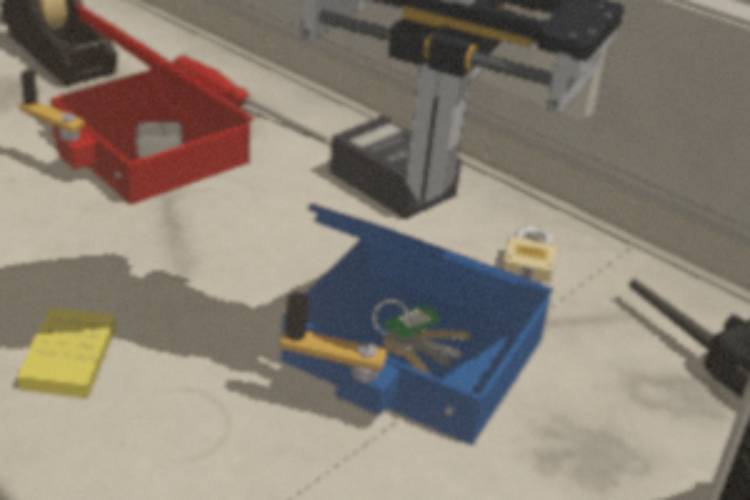

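The closed fingers are above the lid, clear of the peg. Pressing down now.

```bash
python3 -m handwheel '[[-1,0,0.4,0,0],[-1,0,0.4,0,0],[-1,0,0.4,0,0],[-1,0.1,0.4,0,0],[-1,0.1,0.4,0,0]]'; python3 -m handwheel '[[-1,0.1,0.2,0,0],[-1,0.1,0.2,0,0],[-1,0.05,0.12,0,0],[-1,0,0,0,0],[-1,0,0,0,0]]'
```

```text
time: 2.78
tcp_pos: [531.1, -178.5, 89.7]
tcp_rot: [-1.569, 0.003, -2.902]
ft_force: [0.2, -0.8, 1.0]
gripper_width: 0.6
time: 3.2
tcp_pos: [520.3, -180.2, 68.2]
tcp_rot: [-1.571, 0.0, -2.902]
ft_force: [0.5, -0.5, 0.4]
gripper_width: 0.9
```

```bash
python3 -m handwheel '[[-1,0,0.12,0,0],[-1,0,0.08,0,0],[-1,0,0,0,0],[-1,0,0,0,0]]'; python3 -m handwheel '[[-1,0,0.05,0,0],[-1,0,0.03,0,0],[-1,0,0,0,0]]'
```

```text
time: 3.53
tcp_pos: [520.2, -179.7, 59.6]
tcp_rot: [-1.571, -0.0, -2.902]
ft_force: [0.2, -0.3, 0.5]
gripper_width: 0.4
time: 3.78
tcp_pos: [520.4, -179.8, 58.9]
tcp_rot: [-1.571, 0.001, -2.902]
ft_force: [-4.4, 1.7, 22.0]
gripper_width: 0.8
```

The lid is on its stop (22 N). Next I'll lift and stage beyond the peg.

```bash
python3 -m handwheel '[[-1,0,-0.75,0,0],[-1,0,-0.75,0,0],[-1,0.65,0,-0.43,0],[-1,0.65,0,-0.43,0],[-1,0.65,0,-0.43,0]]';python3 -m handwheel '[[-1,0,0,0,0],[-1,0,0,0,0]]'
python3 - <<'E'
from h import *
for c in("top","scene"):
    im,d=vision.read_camera(c);P=cloud(c,d,vision.get_calibration(c));hsv,reg,b=fit(c,im,P)
    cv2.imwrite(f"pics/{c}2.png",cv2.resize(im[130:330,300:520] if c=="top" else im[170:330,300:470],None,fx=3.5,fy=3.5))
    q=P[b&(P[...,2]>42)&(P[...,2]<56)]
    if len(q)>50:
        r=cv2.minAreaRect(q[:,:2].astype(np.float32));print(c,"lid",len(q),r,np.percentile(q[:,2],[2,50,98]),"high",(b&(P[...,2]>60)).sum())
        A=np.c_[q[:,:2],np.ones(len(q))];print("slope",np.linalg.lstsq(A,q[:,2],rcond=None)[0])
    k=reg&(P[...,2]>78)&(P[...,2]<94)&(P[...,0]<500)&(hsv[...,2]<80)
    print("peg",k.sum(),P[k].mean(0),P[k].std(0))
E
```

```text
time: 4.2
tcp_pos: [431.5, -148.0, 117.1]
tcp_rot: [-1.57, 0.001, -2.902]
ft_force: [-0.1, -0.5, -0.6]
gripper_width: 0.7
time: 4.37
tcp_pos: [430.9, -147.8, 116.8]
tcp_rot: [-1.571, -0.001, -2.902]
ft_force: [0.5, -0.9, 0.1]
gripper_width: 0.6
top lid 4354 ((554.4408569335938, -160.92355346679688), (139.9025421142578, 148.68035888671875), 13.69650936126709) [44.85367494 48.04398143 51.10372788] high 0
slope [-2.04685184e-04 -8.48603776e-04  4.80089992e+01]
peg 39 [ 456.72945425 -136.29596462   89.20927737] [3.37803463 3.35653245 2.12605272]
scene lid 3727 ((559.4519653320312, -162.68898010253906), (129.8037567138672, 149.06082153320312), 13.731724739074707) [45.51200063 47.96767147 49.72753214] high 0
slope [9.87626863e-04 7.29268849e-03 4.85928008e+01]
peg 48 [ 454.95258626 -142.27080039   84.85531258] [3.16022547 2.14908021 3.71630539]
```

View pics/scene2.png

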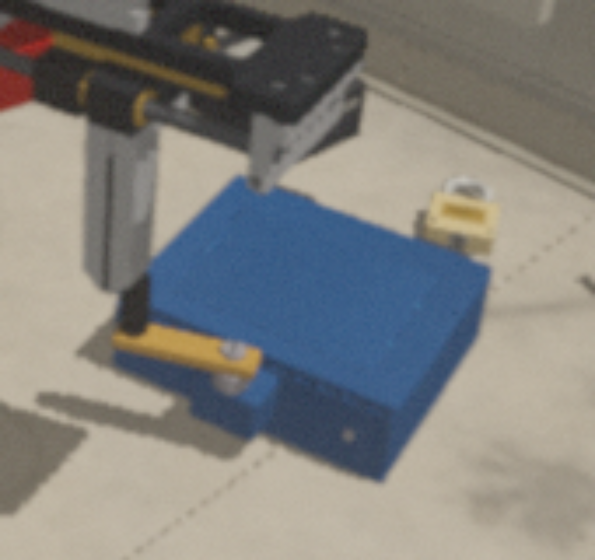

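The lid is flat at z=48. The peg at about (135,305) in the crop is ahead of the fingers. Now I'll lower beside the peg and align the tool with the button's arm.

```bash
python3 -m handwheel '[[-1,0,0.34,0,-0.8],[-1,0,0.34,0,-0.8],[-1,0,0.34,0,-0.9],[-1,0,0,0,0],[-1,-0.2,0,0.05,0]]';python3 -m handwheel '[[-1,-0.1,0,0,0],[-1,0,0,0,0]]'
python3 - <<'E'
from h import *
print(bot.observe()["qpos"].round(2))
c="scene"
im,d=vision.read_camera(c);cv2.imwrite(f"pics/{c}3.png",cv2.resize(im[170:330,300:470],None,fx=3.5,fy=3.5))
E
```

```text
time: 4.88
tcp_pos: [439.3, -147.1, 75.1]
tcp_rot: [-1.572, -0.002, -2.687]
ft_force: [0.2, -0.5, 0.1]
gripper_width: 0.8
time: 5.05
tcp_pos: [446.2, -144.6, 76.3]
tcp_rot: [-1.569, 0.002, -2.684]
ft_force: [-0.4, -0.2, 0.6]
gripper_width: 0.7
[ 0.27  0.61 -0.02  2.14  0.02  0.39 -0.88]
```

View pics/scene3.png

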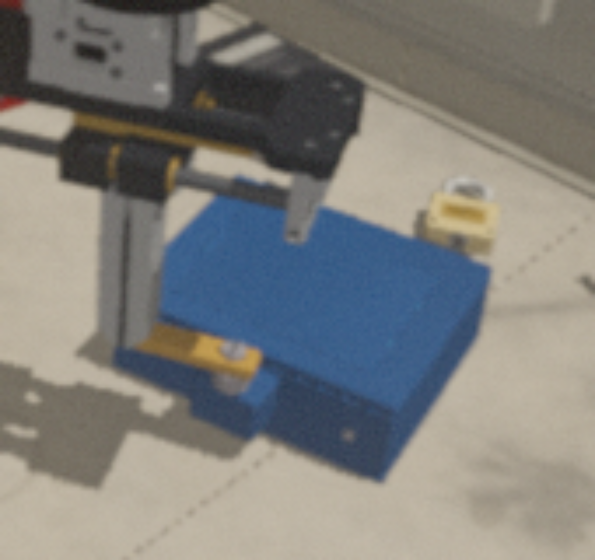

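Fingers are alongside the peg at about (130,340) in the crop. Sweeping about the pivot.

```bash
R='x'; python3 -m handwheel '[[-1,-0.106,0,-0.028,1],[-1,-0.106,0,-0.028,1],[-1,-0.106,0,-0.028,1],[-1,-0.106,0,-0.028,1],[-1,-0.106,0,-0.028,1]]'; python3 -m handwheel '[[-1,-0.106,0,-0.028,1],[-1,-0.106,0,-0.028,1],[-1,-0.106,0,-0.028,1],[-1,-0.106,0,-0.028,1],[-1,-0.106,0,-0.028,1]]'
python3 - <<'E'
from h import *
c="scene"
s=bot.observe();v=np.array(s["tcp_pos"][:2])-[477.4,-180.8];y=.24
print("box-frame rel pivot",v@[np.cos(y),np.sin(y)],v@[-np.sin(y),np.cos(y)])
im,d=vision.read_camera(c);cv2.imwrite(f"pics/{c}4.png",cv2.resize(im[170:330,300:470],None,fx=3.5,fy=3.5))
E
```

```text
time: 5.52
tcp_pos: [462.5, -133.2, 76.3]
tcp_rot: [-1.571, 0.0, -3.125]
ft_force: [-1.1, 1.1, 0.5]
gripper_width: 0.2
time: 5.93
tcp_pos: [484.4, -130.3, 76.3]
tcp_rot: [-1.572, -0.0, 2.723]
ft_force: [-0.3, 0.7, 0.1]
gripper_width: 0.2
box-frame rel pivot 18.793842151235594 47.34821119522274
```

View pics/scene4.png

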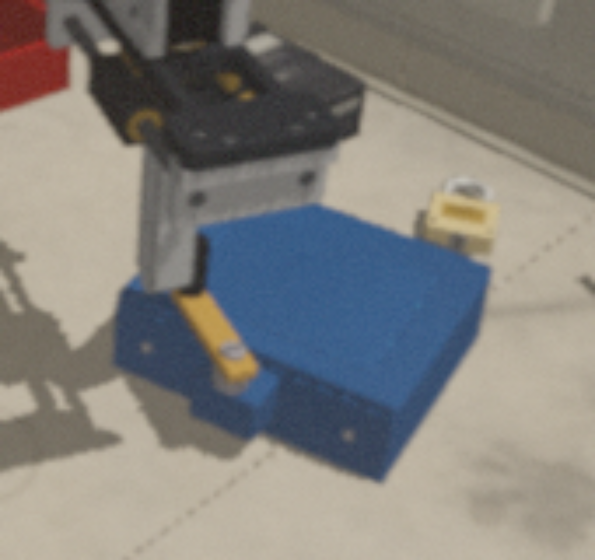

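The peg is ahead of the finger, arm about 40° round. Continuing.

```bash
python3 -m handwheel '[[-1,-0.106,0,-0.028,1],[-1,-0.106,0,-0.028,1],[-1,-0.106,0,-0.028,1],[-1,-0.106,0,-0.028,1],[-1,-0.106,0,-0.028,1]]'; python3 -m handwheel '[[-1,-0.106,0,-0.028,1],[-1,-0.106,0,-0.028,1],[-1,-0.106,0,-0.028,1],[-1,-0.106,0,-0.028,1],[-1,0,0,0,0]]'
python3 - <<'E'
from h import *
s=bot.observe();v=np.array(s["tcp_pos"][:2])-[477.4,-180.8];y=.24
print("box-frame rel pivot",v@[np.cos(y),np.sin(y)],v@[-np.sin(y),np.cos(y)])
E
```

```text
time: 6.4
tcp_pos: [505.1, -137.6, 76.2]
tcp_rot: [-1.572, -0.0, 2.289]
ft_force: [0.2, 0.7, -0.5]
gripper_width: -0.1
time: 6.82
tcp_pos: [518.6, -150.1, 76.1]
tcp_rot: [-1.572, 0.001, 1.941]
ft_force: [-0.6, 0.1, 0.8]
gripper_width: 0.4
box-frame rel pivot 47.35369642498739 19.982372043511294
```

```bash
python3 -m handwheel '[[-1,-0.106,0,-0.028,1],[-1,-0.05,0,0,0.5],[-1,0,0,0,0]]'; python3 -m handwheel '[[-1,-0.05,0,0,0],[-1,0,0,0,0]]';  python3 -m handwheel '[[-1,-0.04,0,0,0],[-1,0,0,0,0]]'
```

```text
time: 7.07
tcp_pos: [521.0, -153.6, 75.9]
tcp_rot: [-1.571, -0.002, 1.814]
ft_force: [-0.4, 5.3, 1.7]
gripper_width: 0.6
time: 7.23
tcp_pos: [521.1, -153.8, 75.9]
tcp_rot: [-1.571, -0.005, 1.816]
ft_force: [-0.3, 8.9, 4.5]
gripper_width: 0.1
time: 7.4
tcp_pos: [521.2, -154.0, 75.8]
tcp_rot: [-1.571, -0.008, 1.817]
ft_force: [-0.9, 8.8, 6.1]
gripper_width: 0.3
```

It's at the stop (9–10 N, no more motion, finger at y'=15.6 as predicted). Backing off and up, then checking.

```bash
python3 -m handwheel '[[-1,0.3,0,0,0],[-1,0.3,0,0,0],[-1,0,-0.8,0,0],[-1,0,-0.9,0,0],[-1,0,-0.9,0,0]]'; python3 -m handwheel '[[-1,0.6,-0.6,-0.6,0],[-1,0,-0.6,-0.8,0],[-1,0,-0.3,-0.8,0],[-1,0,0,-0.8,0],[-1,0,0,0,0]]'
python3 - <<'E'
from h import *
for c in("top","scene"):
    im,d=vision.read_camera(c);P=cloud(c,d,vision.get_calibration(c));hsv,reg,b=fit(c,im,P)
    cv2.imwrite(f"pics/{c}5.png",cv2.resize(im[150:280,320:480] if c=="top" else im[170:330,300:470],None,fx=3.5,fy=3.5))
    q=P[b&(P[...,2]>42)&(P[...,2]<56)]
    r=cv2.minAreaRect(q[:,:2].astype(np.float32));print(c,"lid",len(q),r,np.percentile(q[:,2],[2,50,98]))
    br=reg&(P[...,2]>44)&(P[...,2]<64)&(hsv[...,0]<35)&(hsv[...,1]>80)
    k=reg&(P[...,2]>76)&(P[...,2]<94)&(hsv[...,2]<80)
    rr=cv2.minAreaRect(P[br][:,:2].astype(np.float32));print("brass",br.sum(),cv2.boxPoints(rr).round(1).tolist(),rr[2],"peg",k.sum(),P[k].mean(0) if k.any() else 0)
E
```

```text
time: 7.82
tcp_pos: [514.8, -135.3, 180.3]
tcp_rot: [-1.569, 0.001, 1.812]
ft_force: [0.9, -1.1, 0.6]
gripper_width: 0.8
time: 8.23
tcp_pos: [632.7, -80.3, 240.0]
tcp_rot: [-1.577, 0.002, 1.819]
ft_force: [0.2, 1.5, -1.2]
gripper_width: 0.5Traceback (most recent call last):
  File "<stdin>", line 6, in <module>
    return _quantile_unchecked(
        a, q, axis, out, overwrite_input, method, keepdims, weights)
    return _ureduce(a,
                    func=_quantile_ureduce_func,
    ...<5 lines>...
                    overwrite_input=overwrite_input,
                    method=method)
    r = func(a, **kwargs)
    result = _quantile(arr,
                       quantiles=q,
    ...<2 lines>...
                       out=out,
                       weights=wgt)
    slices_having_nans = np.isnan(arr[-1, ...])
                                  ~~~^^^^^^^^^
IndexError: index -1 is out of bounds for axis 0 with size 0
```

View pics/top5.png

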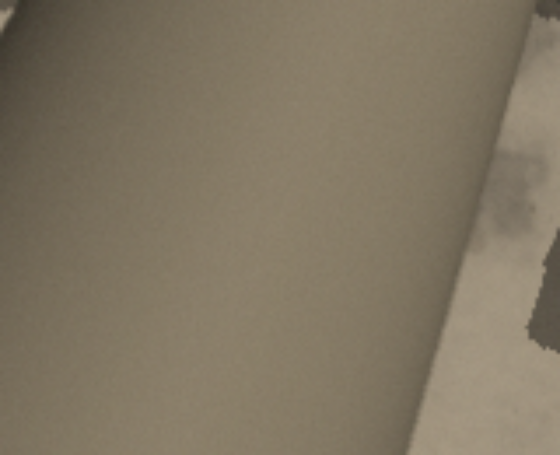

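The top view is covered by the arm, because the last shift went forward. Pulling back toward the robot.

```bash
python3 -m handwheel '[[-1,0.3,0,0.9,0],[-1,0.3,0,0.9,0],[-1,0.3,0,0.9,0],[-1,0.3,0,0.9,0],[-1,0.3,0,0.9,0]]'; python3 -m handwheel '[[-1,0.3,0,0.5,0],[-1,0.3,0,0,0],[-1,0,0,0,0]]'
cat > chk.py <<'E'
from h import *
for c in("top","scene"):
    im,d=vision.read_camera(c);P=cloud(c,d,vision.get_calibration(c));hsv,reg,b=fit(c,im,P)
    cv2.imwrite(f"pics/{c}6.png",cv2.resize(im[150:280,320:480] if c=="top" else im[100:330,210:470],None,fx=3,fy=3)[:600])
    q=P[b&(P[...,2]>42)&(P[...,2]<56)]
    if len(q)>9: r=cv2.minAreaRect(q[:,:2].astype(np.float32));print(c,"lid",len(q),r,np.percentile(q[:,2],[2,50,98]))
    br=reg&(P[...,2]>44)&(P[...,2]<64)&(hsv[...,0]<35)&(hsv[...,1]>80)
    k=reg&(P[...,2]>76)&(P[...,2]<94)&(hsv[...,2]<80)
    if br.sum()>9: rr=cv2.minAreaRect(P[br][:,:2].astype(np.float32));print("brass",br.sum(),cv2.boxPoints(rr).round(1).tolist(),rr[2],"peg",k.sum(),P[k].mean(0) if k.any() else 0)
E
python3 chk.py
```

```text
time: 8.7
tcp_pos: [433.9, -68.5, 238.9]
tcp_rot: [-1.569, -0.0, 1.811]
ft_force: [1.2, -0.4, -0.1]
gripper_width: 0.5
time: 8.95
tcp_pos: [409.3, -48.1, 239.3]
tcp_rot: [-1.569, -0.003, 1.813]
ft_force: [0.1, 0.1, 0.2]
gripper_width: 0.8
top lid 4084 ((553.1563110351562, -161.1021728515625), (142.1859130859375, 147.595458984375), 13.598541259765625) [44.92982674 48.11867101 51.1846558 ]
brass 200 [[465.8999938964844, -175.0], [469.79998779296875, -190.39999389648438], [536.0999755859375, -174.0], [532.2000122070312, -158.5]] 13.94294261932373 peg 43 [ 526.02887485 -167.3079832    88.37513323]
scene lid 3400 ((560.008544921875, -163.39602661132812), (129.7841339111328, 148.3484344482422), 14.494956016540527) [45.52952271 47.94937993 49.78699951]
brass 236 [[465.6000061035156, -176.6999969482422], [469.29998779296875, -191.6999969482422], [536.5999755859375, -175.1999969482422], [532.9000244140625, -160.1999969482422]] 13.788959503173828 peg 73 [ 523.56487869 -171.60872923   85.00780651]
```

View pics/scene6.png

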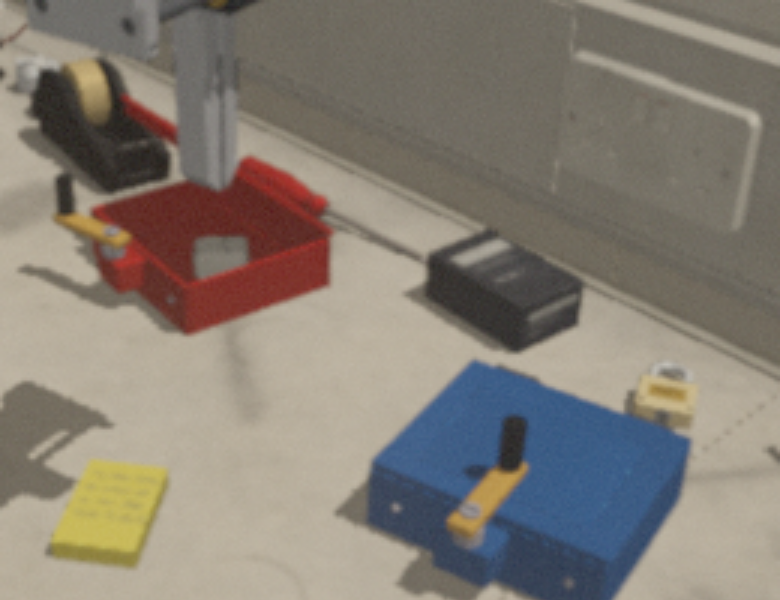

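View pics/top6.png

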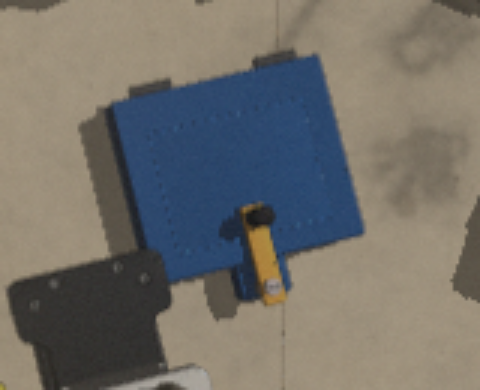

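The lid is shut. The brass arm is at 13.9° against the box's 13.6–14.5°, so it lies square across the lid. The arm is clear and the red box is still open.

```bash
python3 -c "
from rig import bot
print(bot.sign_off())"
```

```text
the job is handed in; nothing more can be done
None
```

The blue box is shut and secured, and the job is handed in. I pressed the lid down onto its rim, then pushed the turnbutton's peg round to its stop with the closed fingers and pulled the arm clear. The robot clock read about 9 s.

- **Lid:** it stopped under a 22 N push. Afterwards its top measured z ≈ 48 mm in both cameras, which is the shut height.
- **Turnbutton:** the push met its stop at about 9 N, with no further motion. The brass arm lies at 13.8–13.9°. The lid edge gives a box angle of 13.6–14.5°, so it is square across the lid to within about 1°.
- **Red box:** it still stands open in the last scene picture, and no move took the arm down to it.
- **Disagreements:** one check picture from the top camera was blocked, because I first withdrew the arm forward, over the blue box. I pulled it back and repeated the check. The two cameras put the lid centre about 7 mm apart, mostly because the top fit took in part of the box's front lug; it did not affect the result.

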